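Lock the levelling screw of a neck rest with its jam nut

ROBOT

A 7-joint arm with a two-finger parallel gripper is mounted at the origin on the work surface. World frame = base frame: x ahead of the robot, y to its left, z up, the work surface at z = 0. Lengths are in mm, angles in rad, forces in N, time in s.
With the tool pointing down it reaches from about 400 to 925 mm from the base axis. Payload 5.6 kg.
Tool frame: the origin (TCP) lies at the very end of the fingers, on their centre line; the grasp point (between the pads) lies ctrl.grip_point_offset behind it (ctrl.grip_point_offset is the distance from the TCP to the grasp point, in mm); z points along the fingers, x is the direction in which the jaws open and shut, and the axes are right-handed (so a half turn about z gives the same grasp; the last joint's range is limited). The gripper opens to 85 mm and grips with 20 to 120 N. Pads are 22 mm wide; open, the fingers measure 114 mm over their backs; the gripper's body (76 mm by 85 mm) begins 54 mm behind the grasp point. The pads swing forward as they close: fully open they stand 13 mm farther back than shut.
Start: joints at [1.261, 0.468, -0.012, 1.603, 0.006, 1.071, -0.056], TCP at [171.328, -627.021, 231.29] pointing down, gripper open.
Joint ranges: [-2.53, 2.53], [-0.31, 2.02], [-1.57, 1.55], [0.28, 2.44], [-1.29, 4.43], [0.15, 1.84], [-2.92, 2.92]. Speed limits (rad/s): [2.57, 2.57, 3.14, 3.14, 3.14, 3.14, 3.14].

INTERFACE

Orientations are given as a unit quaternion [w, x, y, z].
In Python, from bench import telemetry, cams, job, ctrl gives the robot as it stands.
- The arm moves only by the tool move_arm, never from a script. Its argument "plan" is a list of rows, each a list of 3 entries, a list of its own where there are three numbers: the shift along the tool's x, y, z in cm, then the turn, a rotation vector about the tool's x, y, z in degrees, then the closure, from 0 (fully open) to 1 (shut). In form: [[[dx, dy, dz], [ax, ay, az], gripper], ...]. A call has 1 to 8 rows; each row is the pose to reach, as a shift and turn from the pose measured when the call began, along the tool's axes at that moment; what a row does not reach only later rows make up. A row lasts 1/8 s, in which the tool goes at most 62.5 mm and 10.7 degrees, less where a joint would pass 70% of its speed; a pose out of reach is approached as far as the arm can. A call with a gripper value outside its range is refused whole. The fingers move at their own pace and stop on an object; "force" is the grip in N (left out, the last holds). Time passes only in rows, so rows that repeat a pose let the fingers close. It gives the time, the measured TCP pose, the force and the opening at its end, in the units of the state.
- telemetry.sense(): the state, without advancing time (a new reading comes with each control period).
- cams.camera(name): name is "scene" or "top" or "wrist"; returns a dict with "frame" (400x640x3 uint8, red, green, blue), "fovy" (degrees; the focal length in pixels is half the picture's height over the tangent of half this angle, whatever the lens; pixels are square), "cx", "cy" (the principal point, pixels), "extrinsics" (4x4, takes a point from camera to world coordinates). Camera axes: x right, y up, looking along -z (the intrinsics and any distortion apply to the point x, -y, -z); pixel columns grow to the right and rows downward; lengths in mm; the calibration is good to about 2 mm. The wrist camera is an equidistant fisheye: a pixel r from the principal point sees the ray r / f radians off the axis. A picture is of the moment at which its call begins. There is no depth.
- job.close_job(): hands the job in, once; it reports no verdict.
The state is a dict: "time": time; "q": joint angles; "qd": joint speeds; "tau": joint torques, N m; "position": TCP position; "tcp_rot": TCP orientation; "force": force on the tool from outside, world axes, zero at the start; "torque": the same for the moment, N m; "finger_gap": finger opening in mm.
Only numpy, scipy, OpenCV 4.12 (cv2) and the standard library are available. Lean on these libraries where they do the work, as an engineer would, in place of code of your own. Each camera call takes 0.05 s, during which the arm holds its last target.

TASK

The levelling screw of the yellow neck rest has been set: draw the slotted steel gauge out from under the brass jam nut and lay it flat in the wooden tray. Then wind the jam nut down clockwise by its crank handle until it seats on the steel collar of the rest, nip it up about 40 degrees past first contact, when the handle takes some 4 N more push than running free, so that it locks without spoiling the plastic, and let go. Leave the other tools alone.

Things in the scene. Friction and masses are not known exactly. Their poses are not given: they have to be found in the camera images.
- rest: Yellow plastic neck rest, fixed. Origin on the axis of its vertical levelling screw, at bench height; z up, +x from screw to cradle. A flat tab, 64 mm wide (y), top 40 mm above the bench, runs x = -75 to 115 mm; the cradle block spans x = 110 to 170, y = -60 to 60 mm, its horns reach 96 mm height. The screw, 10 mm thick, does not turn; its top is 85 mm above the bench.
- nut: Brass jam nut with a crank arm. Origin on the screw axis at its underside; own +x along the arm. Flange 44 mm across, hub 26 mm across, 30 mm high; the arm, 12 to 20 mm above the underside, carries an upright handle 60 mm from the axis. Clockwise seen from above lowers it 12 mm a turn (1.9 mm per rad). It stays where it is left.
- crank_handle (a point): Centre of the nut's upright black handle, a round grip 14 mm thick and 44 mm high that spins freely on the arm, 60 mm from the screw axis, 43 mm above the nut's underside. Own +x points outward along the arm. Starts on the rest's -y side; its clockwise way round passes the tab's -x end, away from the cradle.
- gauge_handle (a point): Centre of the blue upright handle (12 own x, 24 own y, 42 mm high) of the slotted gauge, 80 g, loose. Its steel plate, 3 mm thick, 52 wide, underside 24 mm below this point, reaches from x = -13 to +70 mm; the front 33 mm is a fork (slot 30 mm) round the screw under the nut. Lies on the tab, +x as the rest's x, handle 53 mm from the screw. Slides out level towards -x; clear after 40 mm.
- nut_face (a point): Middle of the nut's springy underside. It seats on a steel collar in the tab, 26 mm across, that stands 0.5 to 3.5 mm proud of it, hidden under the nut and different each time: contact comes 1.4 to 3.3 rad down. Running free the handle needs under 2 N of push; from contact the push climbs about 0.6 N, and clamping 8 N, per 0.1 rad. 0.7 rad past contact (40 deg) is right; 1.3 rad spoils the plastic.
- tray_in (a point): Centre of the inner floor of a fixed dark wooden tray, 190 (x) by 170 mm (y) outside, 18 mm high, walls and floor 5 mm. The gauge fits in flat, whichever way it is turned, with its handle over the middle.
- file: Bystander: steel fret file with wooden handle, 265 mm long, loose on the bench.
- nippers: Bystander: fret end nippers with red handles, 170 mm long, loose.
- square: Bystander: small try square, 75 by 115 mm, loose.
- sanding_block: Bystander: round cork sanding block, 64 mm across, 30 mm high, loose.
- jar: Bystander: amber glass jar with white cap, 60 mm across, 70 mm high, loose.
- hammer: Bystander: small hammer, 240 mm long, loose.
- driver: Bystander: screwdriver, 180 mm long, loose.
There are look-alikes about, which are no part of the job. What is shaped like the part that bears gauge_handle but green or turquoise is not meant.

How it is judged (in metres and radians):
On the way, in this order (a step that is already met when the one before it is completed fails the run):
1. the gauge is out from under the nut and lies flat in the tray (horizontal distance between gauge_handle and tray_in below 0.07 m and height (world z) of gauge_handle below 0.05 m and angle between gauge_handle's own z axis and vertical below 0.2 rad), for 0.2 s.
2. the nut is run down and clamps the collar with more than 30 N (contact force between nut and collar_c0 above 30 N), for 0.2 s.
At the end, for the whole second after the job is handed in: The gauge lies flat in the tray (handle within 70 mm of its middle), and the jam nut, left to itself and still, clamps the steel collar in the tab of the neck rest with 30 to 90 N (all of step 1 and contact force between nut and collar_c0 between 30 and 90 N and angular speed of nut below 0.1 rad/s); the robot touches nothing.
It fails at once if the nut is overtightened: it presses on the collar with more than 105 N (contact force between nut and collar_c0 above 105 N).
It fails at once if a bystander tool is shifted more than 30 mm (distance of any of file, nippers, square, sanding_block, jar, hammer, driver from where it was at the start of the episode above 0.03 m).
It also fails if it takes over 72 s, if anything falls off the work surface, if the arm or the gripper's body presses on something with over 40 N, if the wrist force passes 120 N, or if a joint passes its speed limit or range.

## Working session

There is one attempt and no reset: what is moved stays moved. The work goes in short steps, Python scripts to look and compute and a tool call to move; the robot and the scene stay as the last step left them, time stands still between calls to the robot, and variables do not carry over. Pictures are saved under pics/ and viewed, and the job is handed in when it is done.

Besides the shell and the picture viewer there is one more tool, called after "Emit:" as name(argument=value, ...) on one line, values as JSON. move_arm: Moves the arm, as the interface text tells. Its arguments: {"type":"object","properties":{"plan":{"type":"array"},"force":{"type":"number"}},"required":["plan"]}

```bash
ls; mkdir -p pics
cat > h.py <<'E'
import numpy as np, cv2, pickle
from scipy.spatial.transform import Rotation as R
def snap(name,fn):
    from bench import cams
    c=cams.camera(name); cv2.imwrite('pics/'+fn+'.png',c['frame'][:,:,::-1]); pickle.dump(c,open('pics/'+fn+'.pkl','wb')); return c
def load(fn): return pickle.load(open('pics/'+fn+'.pkl','rb'))
def ray(c,u,v,fish=False):
    f=200/np.tan(np.radians(c['fovy'])/2); x=(u-c['cx'])/f; y=(v-c['cy'])/f
    if fish:
        r=np.hypot(x,y); d=np.array([np.sin(r)*x/r,-np.sin(r)*y/r,-np.cos(r)]) if r>0 else np.array([0,0,-1.])
    else: d=np.array([x,-y,-1.])
    E=np.array(c['extrinsics']); d=E[:3,:3]@d; return E[:3,3],d/np.linalg.norm(d)
def onz(c,u,v,z,fish=False):
    o,d=ray(c,u,v,fish); return o+d*(z-o[2])/d[2]
def proj(c,p):
    E=np.array(c['extrinsics']); q=E[:3,:3].T@(np.array(p)-E[:3,3]); f=200/np.tan(np.radians(c['fovy'])/2)
    return c['cx']+f*q[0]/-q[2], c['cy']-f*q[1]/-q[2]
def crop(fn,x0,y0,x1,y1,s,out):
    im=cv2.imread('pics/'+fn+'.png')[y0:y1,x0:x1]; cv2.imwrite('pics/'+out+'.png',cv2.resize(im,None,fx=s,fy=s,interpolation=cv2.INTER_CUBIC))
E
python3 - <<'E'
from h import *
from bench import telemetry,ctrl
print(telemetry.sense(), ctrl.grip_point_offset)
for n in ('scene','top','wrist'):
    c=snap(n,n+'0'); print(n,c['fovy'],c['cx'],c['cy'],np.round(c['extrinsics'],3).tolist(),[k for k in c])
E
```

```text
pics
{'time': 0.0, 'q': array([ 1.26098934,  0.46838535, -0.01162469,  1.60363628,  0.00601749,
        1.07141483, -0.05628883]), 'qd': array([-0.00030553,  0.00015566, -0.00079149,  0.0012017 ,  0.00025707,
        0.00086355, -0.00016966]), 'tau': array([-2.61577861e-04, -5.32383728e+01,  2.11275753e-02, -2.51305121e+01,
        1.13435491e-02,  7.63409247e-03,  1.69603521e-06]), 'position': array([ 171.16555615, -626.46770453,  230.32781218]), 'tcp_rot': array([-4.95290416e-04,  7.94867212e-01, -6.06782743e-01, -7.57011143e-04]), 'force': array([-0.32106446,  0.37863325, -0.83336676]), 'torque': array([ 0.01181743,  0.05070809, -0.00259884]), 'finger_gap': 85.2656250529568} 18.700000000000003
scene 43.330014759633556 308.5942507524641 204.48532946368948 [[0.753, -0.424, 0.504, 1199.944], [0.658, 0.464, -0.592, -777.041], [0.017, 0.778, 0.628, 899.845], [0.0, 0.0, 0.0, 1.0]] ['frame', 'fovy', 'cx', 'cy', 'extrinsics']
top 54.27839415274635 320.1245534410631 196.3932878955154 [[0.028, 0.993, -0.115, 408.477], [-1.0, 0.027, -0.009, 4.904], [-0.006, 0.115, 0.993, 1344.245], [0.0, 0.0, 0.0, 1.0]] ['frame', 'fovy', 'cx', 'cy', 'extrinsics']
wrist 65.70646984690485 317.7805708569757 199.30335199464847 [[0.264, 0.929, 0.26, 236.358], [-0.965, 0.254, 0.069, -609.322], [-0.002, -0.269, 0.963, 372.717], [0.0, 0.0, 0.0, 1.0]] ['frame', 'fovy', 'cx', 'cy', 'extrinsics']
```

View pics/scene0.png

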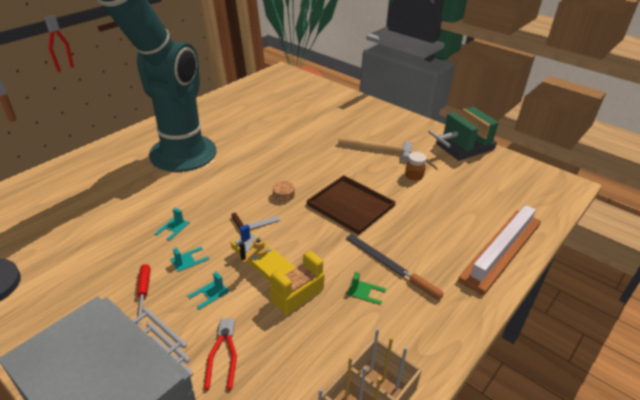

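View pics/top0.png

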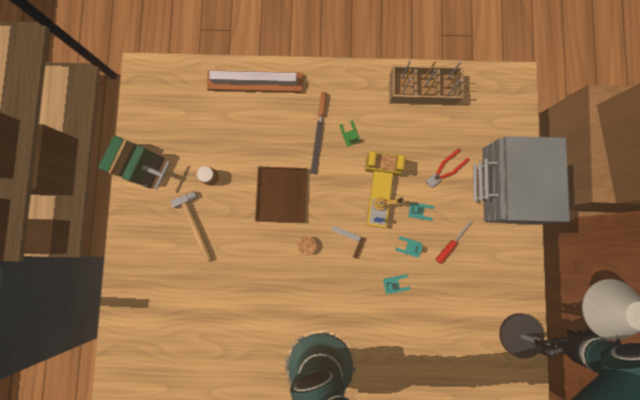

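View pics/wrist0.png

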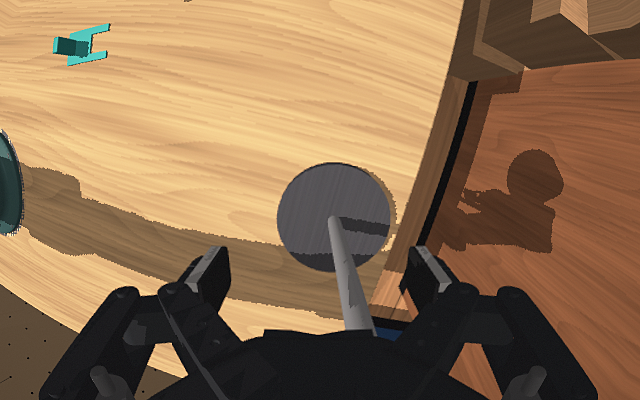

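The blue-handled gauge sits on the yellow rest at about (378,219) in top and (245,235) in scene. The turquoise pieces at top (420,212), (410,246), (396,285) and the green one at (349,132) are the look-alikes. I'll confirm this in enlarged crops.

Run:
```python
from h import *
crop('top0',330,130,450,310,0,'x') if 0 else None
crop('top0',340,140,440,240,6,'top0c'); crop('scene0',210,190,350,320,5,'scene0c')
t=load('top0'); s=load('scene0')
print(proj(t,(171,-627,230)),proj(t,(171,-627,0)))
for n,u,v in (('tray c',282,194.5),('screw',381,203),('gh',379,219),('cradle',386,163)): print(n,onz(t,u,v,40))
```

```text
(np.float64(549.5819038237204), np.float64(334.9821193336969)) (np.float64(509.7278535402871), np.float64(318.6106938877863))
tray c [562.44032899 145.31956184  40.        ]
screw [ 542.81723116 -188.07933214   40.        ]
gh [ 488.93897343 -181.949505     40.        ]
cradle [ 679.76188799 -203.6597742    40.        ]
```

View pics/top0c.png

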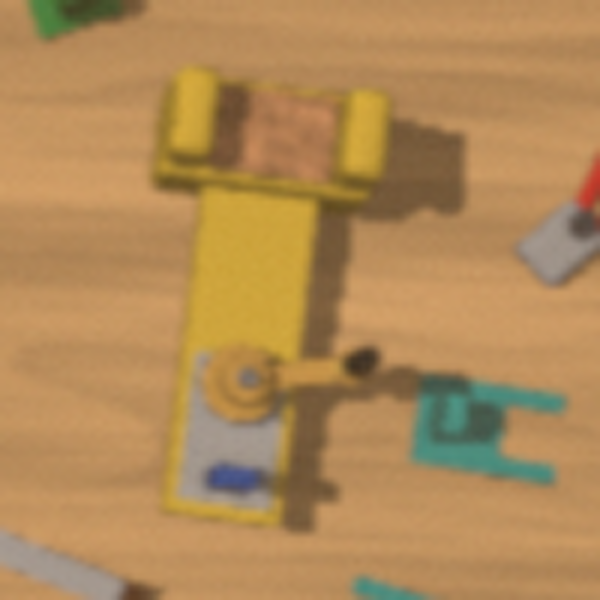

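View pics/scene0c.png

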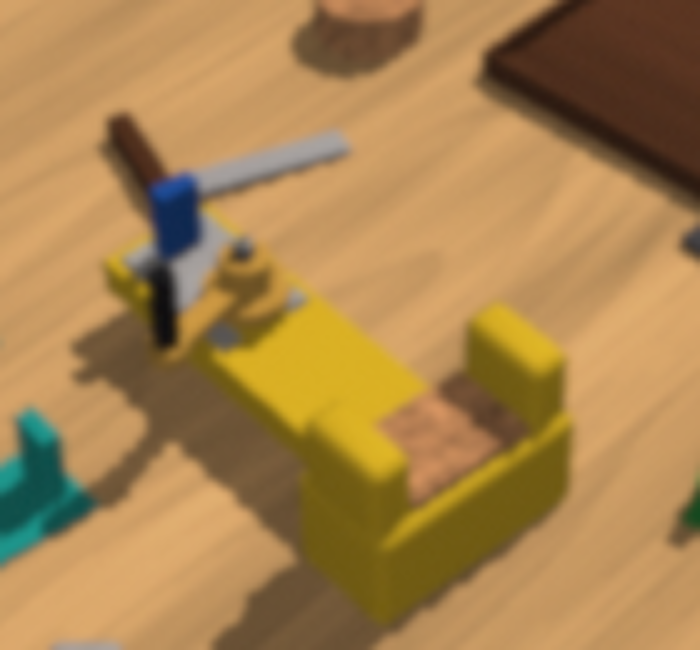

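```bash
cat > fit.py <<'E'
from h import *
from scipy.optimize import least_squares
t=load('top0'); s=load('scene0')
T=lambda x,y:(340+x/6-.5+.08,140+y/6-.4); S=lambda x,y:(210+x/5-.4,190+y/5-.4)
obs=[(t,T(249,378),(0,0,85)),(t,T(165,507),(-75,32,40)),(t,T(280,522),(-75,-32,40)),(t,T(234,475),(-53,0,85)),
(s,S(242,245),(0,0,85)),(s,S(174,185),(-53,0,85)),(s,S(107,264),(-75,-32,40)),
(t,T(153,183),(110,60,None)),(t,T(372,200),(110,-60,None))]
obs=[o for o in obs if o[2][2] is not None]
def w(p,q): c,s_=np.cos(p[2]),np.sin(p[2]); return np.array([p[0]+c*q[0]-s_*q[1],p[1]+s_*q[0]+c*q[1],q[2]])
f=lambda p:np.ravel([np.subtract(proj(c,w(p,q)),uv) for c,uv,q in obs])
r=least_squares(f,[545,-188,-.1],x_scale=[1,1,.01]); print(r.x); print(r.fun.reshape(-1,2).round(2))
p=r.x
print('gauge handle',w(p,(-53,0,64)))
# crank top
u,v=T(362,354); print('crank top (z=111)',onz(t,u,v,111), 'angle rel rest',)
d=onz(t,u,v,111)[:2]-p[:2]; print(np.hypot(*d),np.degrees(np.arctan2(d[1],d[0])-p[2]))
# tray
for uv in ((257,168),(308,168.5),(307,222),(256,222)): print(onz(t,*uv,18))
E
python3 fit.py; python3 -c "
from h import *
crop('top0',245,155,320,235,7,'tray0')"
```

```text
[ 5.40967483e+02 -1.83515517e+02 -1.14260256e-01]
[[ 0.58 -0.44]
 [ 0.22  0.22]
 [ 0.12  0.45]
 [ 1.04 -0.42]
 [ 0.55 -0.81]
 [ 0.74  0.06]
 [-0.45 -0.93]]
gauge handle [ 488.3130753  -177.47289207   64.        ]
crank top (z=111) [ 551.19485208 -237.42660398  111.        ] angle rel rest
54.87261909618749 -72.71154628863115
[654.81832732 237.69110237  18.        ]
[657.81279206  61.48955629  18.        ]
[473.33544256  59.05240578  18.        ]
[468.52365979 232.38938188  18.        ]
```

View pics/tray0.png

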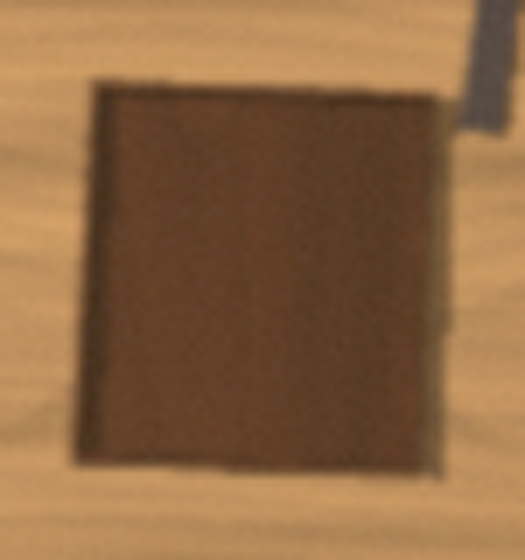

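Run:
```python
from h import *
crop('top0',480,270,640,400,5,'lamp'); 
w=load('wrist0'); print(onz(w,333,218,10,True)); t=load('top0'); print(onz(t,521,335,0))
print(proj(t,(0,0,0)))
```

```text
[ 120.01768539 -659.88647992   10.        ]
[ 119.14317939 -662.85260435    0.        ]
(np.float64(320.51217955601675), np.float64(366.2065343083608))
```

View pics/lamp.png

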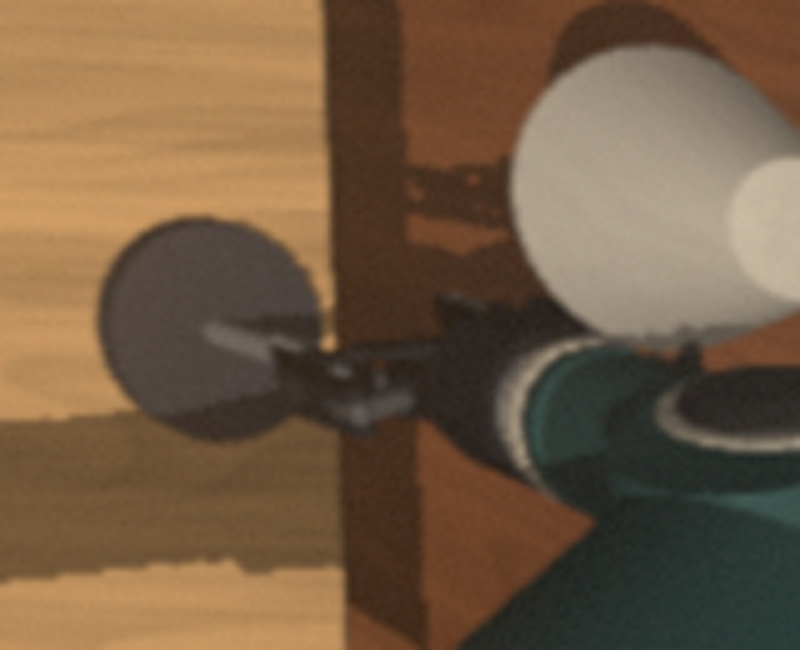

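```bash
cat >> h.py <<'E'
def st():
    from bench import telemetry
    s=telemetry.sense(); q=s['tcp_rot']; s['R']=R.from_quat([q[1],q[2],q[3],q[0]]); return s
def goal(pts,yaws=None):
    """pts: world TCP goals mm; yaws: world angle deg of tool x, tool vertical"""
    s=st(); M=s['R']
    print('t',round(s['time'],2),'pos',s['position'].round(1),'F',s['force'].round(2),'gap',round(s['finger_gap'],1),'yaw',round(np.degrees(np.arctan2(*M.as_matrix()[[1,0],0])),2))
    for i,p in enumerate(pts):
        d=M.inv().apply(np.array(p,float)-s['position'])/10
        if yaws is not None:
            a=np.radians(yaws[i]); c,n=np.cos(a),np.sin(a)
            G=R.from_matrix(np.array([[c,n,0],[n,-c,0],[0,0,-1.]])); rv=(M.inv()*G).as_rotvec(degrees=True)
        else: rv=np.zeros(3)
        print([d.round(2).tolist(),rv.round(2).tolist()])
E
python3 - <<'E'
from h import *
goal([(171,-470,230),(488,-177,170)],[-74.7,-96.55])
t=load('top0')
for z in (300,450,600): print(onz(t,605,305,z))
E
```

```text
t 0.15 pos [ 171.2 -626.6  230.5] F [-0.37 -0.51 -0.52] gap 85.3 yaw -74.72
[[-15.11, -4.11, 0.07], [0.01, 0.08, -0.02]]
[[-35.01, -42.41, 6.1], [0.02, 0.08, 21.83]]
[ 265.60581769 -733.78882506  300.        ]
[ 286.12848507 -627.67977751  450.        ]
[ 306.65115246 -521.57072995  600.        ]
```

Emit:
move_arm(plan=[[[-5,-1.4,0],[0,0,0],0],[[-10,-2.8,0],[0,0,0],0],[[-15,-4.4,0],[0,0,0],0],[[-20,-8,0],[0,0,5],0],[[-24,-13,1],[0,0,10],0],[[-27,-18.5,2],[0,0,15],0],[[-29.5,-24,3],[0,0,20],0],[[-31.5,-30,4],[0,0,21.8],0]])

```text
time: 1.15
position: [375.7, -244.1, 191.5]
tcp_rot: [0.0, -0.665, 0.747, 0.0]
force: [0.7, -2.2, 0.6]
finger_gap: 85.6
```

Run:
```python
from h import *
goal([(488,-177,170)],[-96.55])
```

```text
t 1.15 pos [ 375.7 -244.1  191.5] F [ 0.73 -2.24  0.63] gap 85.6 yaw -96.62
[[-7.96, -10.38, 2.15], [0.01, 0.03, -0.07]]
```

Emit:
move_arm(plan=[[[-3,-4,1],[0,0,0],0],[[-6,-8,2],[0,0,0],0],[[-8,-10.4,2],[0,0,0],0],[[-8,-10.4,2],[0,0,0],0]])

```text
time: 1.65
position: [489.9, -174.5, 171.1]
tcp_rot: [0.001, -0.667, 0.745, 0.001]
force: [0.2, -0.2, -0.1]
finger_gap: 85.4
```

Run:
```python
from h import *
goal([(488,-177,170)],[-96.55])
snap('wrist','w1')
im=cv2.imread('pics/w1.png'); cv2.imwrite('pics/w1b.png',cv2.resize(im[60:400,120:520],None,fx=1.9,fy=1.7))
```

```text
t 1.65 pos [ 489.9 -174.5  171.1] F [ 0.24 -0.19 -0.06] gap 85.4 yaw -96.37
[[0.27, 0.16, 0.11], [-0.0, 0.11, 0.18]]
```

View pics/w1.png

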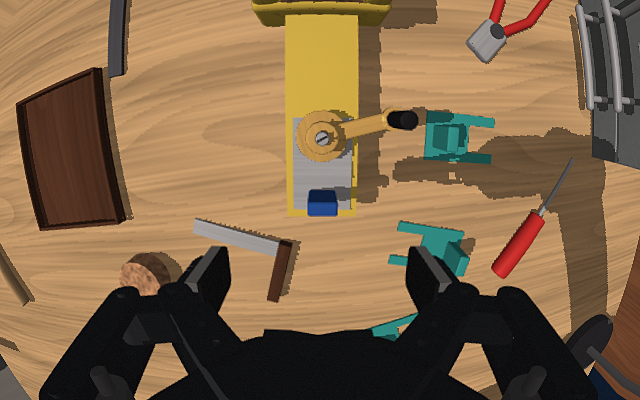

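The wrist view shows the blue handle (322,200) on the steel plate under the brass nut, with the screw at (322,138) and the black crank handle at (402,120). The turquoise look-alikes at (448,137), (432,245) and (395,328) are loose on the bench, so this blue one is the gauge. I'll measure it in an enlarged crop.

Run:
```python
from h import *
crop('w1',280,90,440,220,5,'w1c')
```

```text
(no output)
```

View pics/w1c.png

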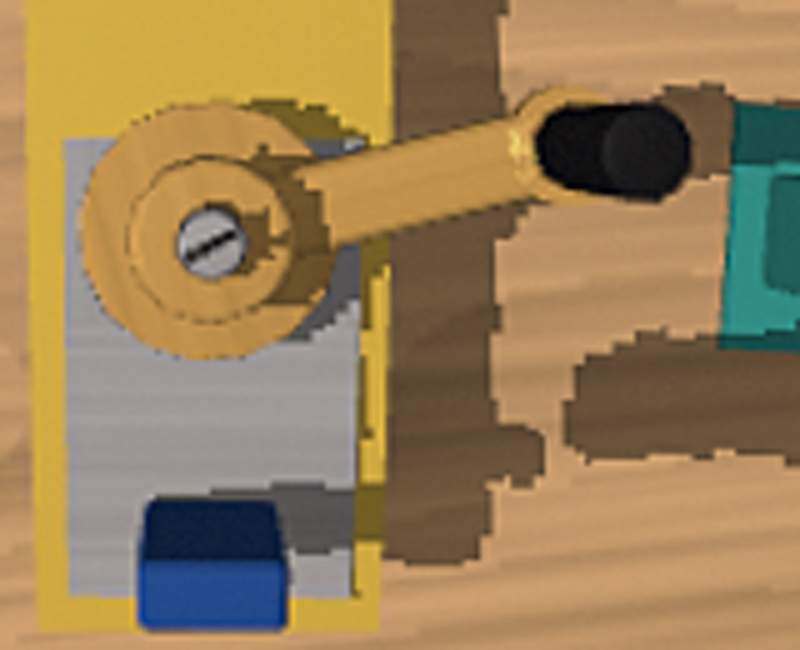

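Run:
```python
from h import *
w=load('w1'); T=lambda x,y:(280+x/5-.4,90+y/5-.4)
P=lambda x,y,z:onz(w,*T(x,y),z,True)
sc=P(212,243,85); g=P(212,595,85); c=P(647,150,111.5)
print('screw',sc,'gauge',g,'crank',c)
print(np.linalg.norm(g-sc),np.degrees(np.arctan2(*(sc-g)[[1,0]])))
print(np.hypot(*(c-sc)[:2]),np.degrees(np.arctan2(*(c-sc)[[1,0]])))
for a in ((35,630),(380,630),(25,0),(393,0)): print('tab',P(*a,40))
for a in ((140,560),(285,560),(285,630),(138,630)): print('blue',P(*a,85))
for a in ((72,597),(353,597),(64,140)): print('plate',P(*a,43))
for uv in ((17,103),(102,68),(125,221),(41,230)): print('tray',onz(w,*uv,18,True))
for uv in ((425,161),(424,113),(494,123),(490,162)): print('turq',onz(w,*uv,3,True))
```

```text
screw [ 539.47585968 -183.48227118   85.        ] gauge [ 485.70567284 -177.63281196   85.        ] crank [ 548.69314282 -242.30585348  111.5       ]
54.08742151683135 -6.208580470717572
59.54134817749763 -81.09452780406767
tab [ 468.47390896 -142.99558709   40.        ]
tab [ 461.32917454 -207.13619222   40.        ]
tab [ 582.74988136 -156.02266476   40.        ]
tab [ 575.79107477 -219.77831171   40.        ]
blue [ 492.52169252 -167.24881574   85.        ]
blue [ 490.0603033  -189.38853141   85.        ]
blue [ 478.75970211 -188.32607137   85.        ]
blue [ 481.29645553 -165.57230432   85.        ]
plate [ 475.04134284 -151.12191403   43.        ]
plate [ 469.33381221 -202.37837412   43.        ]
plate [ 557.17803237 -160.15053955   43.        ]
tray [659.49110214 227.77558236  18.        ]
tray [653.24228619  50.15283068  18.        ]
tray [473.57368896  54.65541123  18.        ]
tray [473.25745423 229.96381455  18.        ]
turq [ 499.80484398 -289.16893656    3.        ]
turq [ 550.16500098 -291.20287809    3.        ]
turq [ 536.42454678 -376.43312933    3.        ]
turq [ 492.6175269  -369.98735632    3.        ]
```

Run:
```python
from h import *
goal([(486.2,-177.6,49)],[-96.3])
```

```text
t 1.7 pos [ 488.4 -175.9  171. ] F [-0.43 -0.78 -0.58] gap 85.8 yaw -96.51
[[0.2, 0.18, 12.2], [0.06, 0.06, -0.21]]
```

Emit:
move_arm(plan=[[[0.2,0.2,4],[0,0,0],0],[[0.2,0.2,8],[0,0,0],0],[[0.2,0.2,10.5],[0,0,0],0],[[0.2,0.2,12.1],[0,0,0],0],[[0.2,0.2,12.1],[0,0,0],0],[[0.2,0.2,12.1],[0,0,0],0]], force=40)

```text
time: 2.45
position: [486.6, -178.0, 51.0]
tcp_rot: [0.0, -0.666, 0.746, -0.0]
force: [0.0, 0.6, -0.3]
finger_gap: 85.3
```

Run:
```python
from h import *
goal([(486.2,-177.6,49)],[-96.3])
```

```text
t 2.45 pos [ 486.6 -178.    51. ] F [ 0.01  0.57 -0.3 ] gap 85.3 yaw -96.53
[[-0.04, 0.04, 0.2], [-0.02, 0.03, -0.23]]
```

Emit:
move_arm(plan=[[[0,0,0.1],[0,0,0],1],[[0,0,0.1],[0,0,0],1],[[0,0,0.1],[0,0,0],1],[[0,0,0.1],[0,0,0],1],[[0,0,0.1],[0,0,0],1],[[0,0,0.1],[0,0,0],1],[[0,0,0.1],[0,0,0],1],[[0,0,0.1],[0,0,0],1]])

```text
time: 3.45
position: [486.8, -178.1, 50.4]
tcp_rot: [0.0, -0.666, 0.746, -0.0]
force: [-0.6, 0.6, 5.7]
finger_gap: 23.8
```

Run:
```python
from h import *
a=np.radians(-6.3); u=np.array([np.cos(a),np.sin(a),0])
s=st(); p=s['position']
goal([p-55*u, p-55*u+[0,0,70]])
snap('wrist','w2')
```

```text
t 3.45 pos [ 486.8 -178.1   50.4] F [-0.56  0.55  5.71] gap 23.8 yaw -96.53
[[0.02, 5.5, -0.01], [0.0, 0.0, 0.0]]
[[0.02, 5.49, -7.01], [0.0, 0.0, 0.0]]
```

View pics/w2.png

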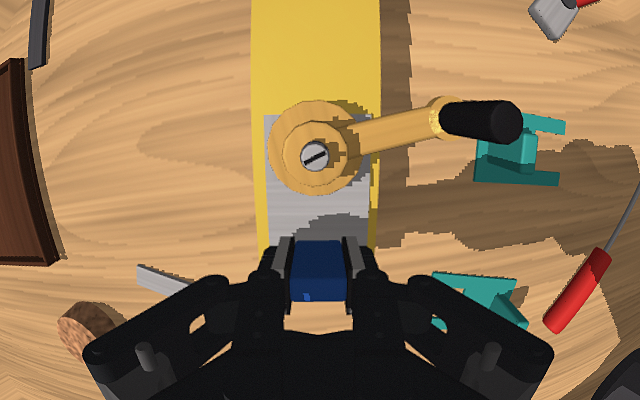

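The blue handle (318,270) is held between the pads at a gap of 23.8 mm. Now I'll draw it out level.

Emit:
move_arm(plan=[[[0,0.5,0],[0,0,0],1],[[0,1.3,0],[0,0,0],1],[[0,2.2,0],[0,0,0],1],[[0,3.2,0],[0,0,0],1],[[0,4.2,-0.05],[0,0,0],1],[[0,5.2,-0.05],[0,0,0],1],[[0,5.7,-0.1],[0,0,0],1],[[0,5.7,-0.1],[0,0,0],1]])

```text
time: 4.5
position: [429.7, -171.6, 51.3]
tcp_rot: [0.0, -0.666, 0.746, -0.0]
force: [-0.3, -0.3, -0.6]
finger_gap: 23.5
```

Run:
```python
from h import *
goal([(431,-172,150),(565,142,140)],[-96.5,-96.5])
snap('wrist','w3')
```

```text
t 4.5 pos [ 429.7 -171.6   51.3] F [-0.3  -0.32 -0.64] gap 23.5 yaw -96.54
[[0.02, -0.14, -9.87], [-0.03, 0.02, -0.04]]
[[-32.7, -9.87, -8.86], [-0.03, 0.02, -0.04]]
```

View pics/w3.png

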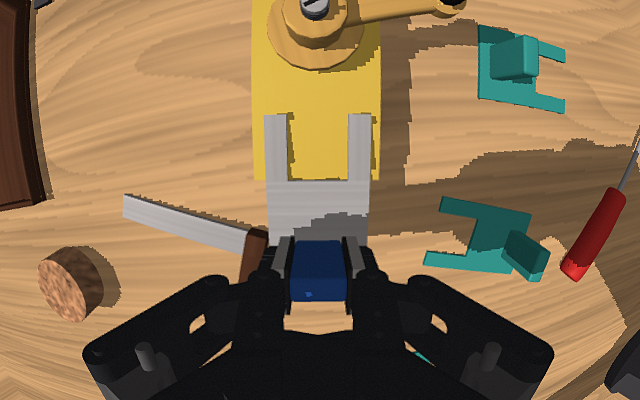

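The fork is fully out: its tips at (277,115) and (358,115) are well below the nut. Now lift and carry to the tray.

Emit:
move_arm(plan=[[[0,0,-3],[0,0,0],1],[[0,0,-6],[0,0,0],1],[[-3,-1,-8.9],[0,0,0],1],[[-8.5,-2.5,-8.9],[0,0,0],1],[[-14,-4.2,-8.9],[0,0,0],1],[[-20,-6,-8.9],[0,0,0],1],[[-26,-7.8,-8.9],[0,0,0],1],[[-31,-9.3,-8.9],[0,0,0],1]])

```text
time: 5.55
position: [558.7, 128.6, 140.6]
tcp_rot: [0.001, -0.666, 0.746, -0.0]
force: [0.4, -0.4, -0.7]
finger_gap: 23.6
```

Run:
```python
from h import *
goal([(565,142,60),(565,142,16)],[-96.5,-96.5])
snap('wrist','w4')
```

```text
t 5.55 pos [558.7 128.6 140.6] F [ 0.41 -0.43 -0.68] gap 23.6 yaw -96.46
[[-1.4, -0.46, 8.06], [-0.1, 0.06, 0.04]]
[[-1.39, -0.45, 12.46], [-0.1, 0.06, 0.04]]
```

View pics/w4.png

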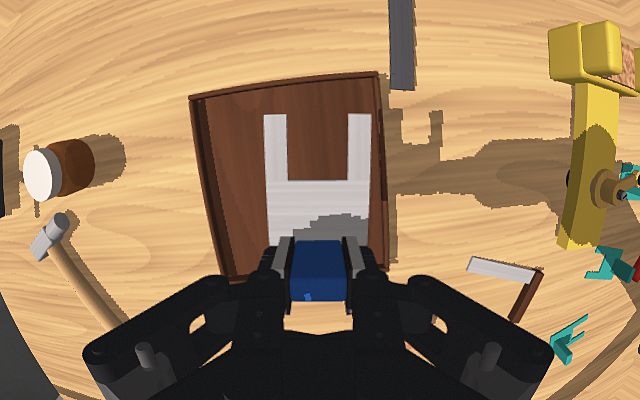

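Emit:
move_arm(plan=[[[-1.4,0,3],[0,0,0],1],[[-1.4,0,6],[0,0,0],1],[[-1.4,0,9],[0,0,0],1],[[-1.4,0,11],[0,0,0],1],[[-1.4,0,11.8],[0,0,0],1],[[-1.4,0,12.2],[0,0,0],1],[[-1.4,0,12.4],[0,0,0],1],[[-1.4,0,12.4],[0,0,0],1]])

```text
time: 6.6
position: [563.2, 152.0, 18.0]
tcp_rot: [0.005, -0.669, 0.743, 0.001]
force: [-0.2, -0.5, -1.1]
finger_gap: 23.3
```

Run:
```python
from h import *
goal([(565,142,16)],[-96.5])
```

```text
t 6.6 pos [563.2 152.   18. ] F [-0.17 -0.47 -1.09] gap 23.3 yaw -96.06
[[0.98, -0.28, 0.2], [-0.32, 0.49, 0.44]]
```

Emit:
move_arm(plan=[[[0.8,-0.2,0],[0,0,0],1],[[0.8,-0.2,0.15],[0,0,0],1],[[0.8,-0.2,0.3],[0,0,0],1],[[0.8,-0.2,0.3],[0,0,0],0.4],[[0.8,-0.2,0.3],[0,0,0],0.4],[[0.8,-0.2,0.3],[0,0,0],0.4]])

```text
time: 7.35
position: [564.3, 144.0, 14.9]
tcp_rot: [0.005, -0.669, 0.743, 0.001]
force: [0.5, -0.5, 0.8]
finger_gap: 51.2
```

Run:
```python
from h import *
goal([(565,142,16)],[-96.5])
snap('wrist','w5')
```

```text
t 7.35 pos [564.3 144.   14.9] F [ 0.55 -0.51  0.77] gap 51.2 yaw -96.05
[[0.19, -0.09, -0.11], [-0.32, 0.5, 0.45]]
```

View pics/w5.png

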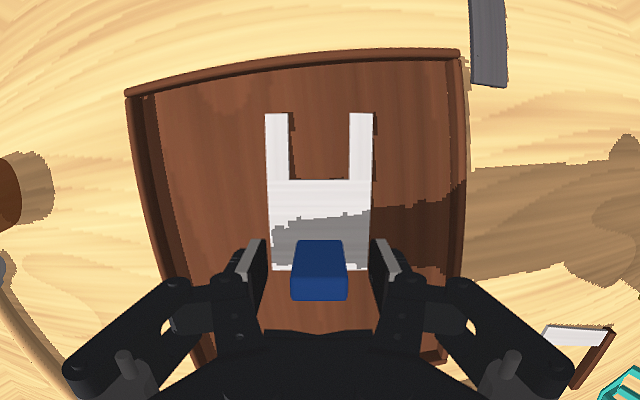

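The gauge lies flat on the tray floor: blue handle at (320,270), fork at (275–372,115), released. I'll lift and go to the crank.

Emit:
move_arm(plan=[[[0.2,0,-2],[0,0,0],0.3],[[0.2,0,-5],[0,0,0],0.3],[[0.2,0,-9],[0,0,0],0.3],[[0.2,0,-13],[0,0,0],0.4],[[2,0,-16],[0,0,0],0.5],[[7,0.8,-16],[0,0,0],0.5],[[13,1.6,-16],[0,0,0],0.5],[[19,2.5,-16],[0,0,0],0.5]])

```text
time: 8.4
position: [518.2, -45.3, 174.7]
tcp_rot: [0.006, -0.669, 0.743, -0.0]
force: [1.2, -0.8, -0.1]
finger_gap: 42.5
```

Run:
```python
from h import *
goal([(548.6,-242.4,170),(548.6,-242.4,130)],[-96.3,-96.3])
```

```text
t 8.4 pos [518.2 -45.3 174.7] F [ 1.22 -0.8  -0.08] gap 42.5 yaw -96.01
[[19.29, -5.09, 0.35], [-0.45, 0.48, 0.29]]
[[19.32, -5.06, 4.35], [-0.45, 0.48, 0.29]]
```

Emit:
move_arm(plan=[[[5,-1,0],[0,0,0],0.5],[[10,-2.5,0],[0,0,0],0.5],[[15,-4,1],[-0.4,0.4,0],0.5],[[18.3,-5,2],[-0.4,0.4,0],0.5],[[19.3,-5.1,3],[-0.4,0.4,0.3],0.5],[[19.3,-5.1,4],[-0.4,0.4,0.3],0.5],[[19.3,-5.1,4],[-0.4,0.4,0.3],0.5]])

```text
time: 9.28
position: [548.6, -239.8, 133.0]
tcp_rot: [0.001, -0.668, 0.744, 0.001]
force: [-0.9, 0.4, 0.8]
finger_gap: 43.0
```

Run:
```python
from h import *
goal([(548.6,-242.4,74)],[-96.3])
snap('wrist','w6'); snap('top','t6')
crop('t6',240,140,340,240,5,'t6c')
```

```text
t 9.28 pos [ 548.6 -239.8  133. ] F [-0.94  0.42  0.82] gap 43.0 yaw -96.15
[[0.28, -0.03, 5.9], [0.04, 0.17, 0.15]]
```

View pics/w6.png

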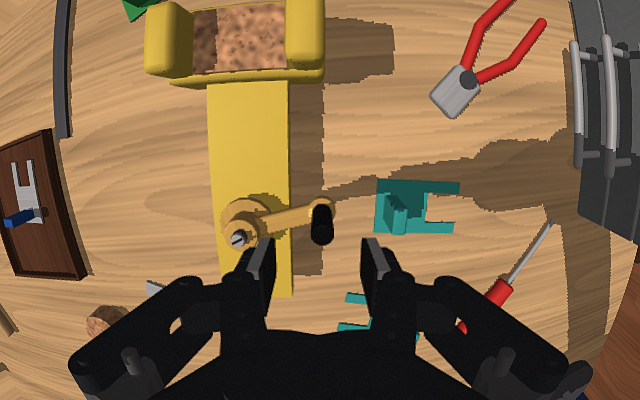

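View pics/t6c.png

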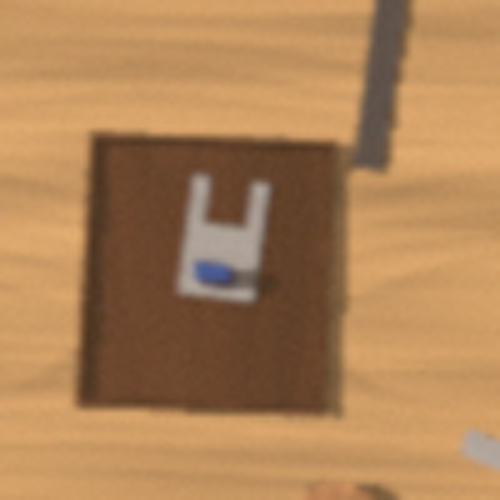

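The gauge lies flat near the tray middle. The crank handle's top, at about (322,238), is centred between the fingers. Descending.

Run:
```python
from h import *
w=load('w6'); print(onz(w,322,236,111.5,True),onz(w,238,240,85,True))
crop('w6',210,180,350,290,5,'w6c')
goal([(548.6,-242.4,74)],[-96.3])
```

```text
[ 548.25102963 -242.68140274  111.5       ] [ 539.84087432 -184.47262126   85.        ]
t 9.38 pos [ 549.4 -240.4  133.9] F [0.44 0.79 0.66] gap 42.9 yaw -96.16
[[0.22, 0.06, 5.99], [-0.06, 0.12, 0.14]]
```

View pics/w6c.png

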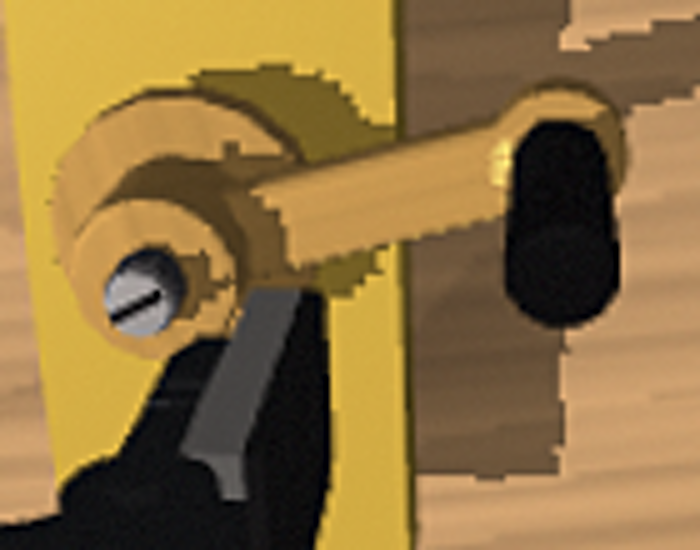

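Emit:
move_arm(plan=[[[0.2,0,2],[0,0,0],0.5],[[0.2,0,4],[0,0,0],0.5],[[0.2,0,5.4],[0,0,0],0.5],[[0.2,0,6],[0,0,0],0.5],[[0.2,0,6],[0,0,0],0.5]], force=40)

```text
time: 10.0
position: [549.0, -242.1, 73.2]
tcp_rot: [0.001, -0.668, 0.744, 0.001]
force: [0.3, -0.0, -0.2]
finger_gap: 43.0
```

Run:
```python
from h import *
goal([(548.6,-242.4,74)],[-96.3])
```

```text
t 10.0 pos [ 549.  -242.1   73.2] F [ 0.27 -0.   -0.18] gap 43.0 yaw -96.15
[[0.04, 0.04, -0.08], [-0.01, 0.14, 0.15]]
```

Emit:
move_arm(plan=[[[0,0,0],[0,0,0],1],[[0,0,0],[0,0,0],1],[[0,0,0],[0,0,0],1],[[0,0,0],[0,0,0],1],[[0,0,0],[0,0,0],1],[[0,0,0],[0,0,0],1]])

```text
time: 10.75
position: [549.5, -242.3, 73.8]
tcp_rot: [0.001, -0.668, 0.744, 0.0]
force: [0.2, -0.8, 5.6]
finger_gap: 12.7
```

```bash
cat > crank.py <<'E'
from h import *
import sys,json,os
C=np.array([539.5,-183.8]); 
def arc(step,n,Rr=60,z0=None):
    s=st(); p=s['position']; M=s['R']; d=p[:2]-C; th=np.arctan2(d[1],d[0])
    F=s['force']; tn=np.array([np.sin(th),-np.cos(th)]); rn=np.array([np.cos(th),np.sin(th)])
    th0=np.radians(-81); tot=(th0-th)%(2*np.pi); tot=tot-2*np.pi if tot>6 else tot
    print('t %.2f r %.2f ang %.1f turned %.3f z %.1f gap %.1f | push(tang, +=resists) %.2f radial %.2f Fz %.2f'%(s['time'],np.hypot(*d),np.degrees(th),tot,p[2],s['finger_gap'],-F[:2]@tn,F[:2]@rn,F[2]))
    out=[]
    for i in range(1,n+1):
        a=th-step*i; g=np.r_[C+Rr*np.array([np.cos(a),np.sin(a)]), (73.3-1.91*(tot+step*i))]
        out.append([(M.inv().apply(g-p)/10).round(2).tolist(),[0,0,0],1])
    print(json.dumps(out))
E
python3 -c "
from crank import *
arc(.1,8)"
```

```text
t 10.75 r 59.37 ang -80.3 turned -0.012 z 73.8 gap 12.7 | push(tang, +=resists) 0.04 radial 0.85 Fz 5.62
[[[0.19, 0.57, 0.06], [0, 0, 0], 1], [[0.27, 1.16, 0.08], [0, 0, 0], 1], [[0.29, 1.76, 0.1], [0, 0, 0], 1], [[0.24, 2.36, 0.12], [0, 0, 0], 1], [[0.14, 2.95, 0.14], [0, 0, 0], 1], [[-0.02, 3.53, 0.16], [0, 0, 0], 1], [[-0.24, 4.09, 0.18], [0, 0, 0], 1], [[-0.52, 4.62, 0.19], [0, 0, 0], 1]]
```

Emit:
move_arm(plan=[[[0.1,0.4,0],[0,0,0],1],[[0.2,1.0,0.05],[0,0,0],1],[[0.25,1.6,0.08],[0,0,0],1],[[0.24,2.2,0.1],[0,0,0],1],[[0.16,2.8,0.12],[0,0,0],1],[[0.02,3.4,0.14],[0,0,0],1],[[-0.2,4.0,0.16],[0,0,0],1],[[-0.45,4.5,0.18],[0,0,0],1]])

```text
time: 11.75
position: [505.8, -232.3, 72.2]
tcp_rot: [0.002, -0.668, 0.744, -0.0]
force: [4.8, 3.1, 3.9]
finger_gap: 12.8
```

```bash
python3 -c "
from crank import *
arc(.06,8)"
```

```text
t 11.75 r 59.05 ang -124.8 turned 0.764 z 72.2 gap 12.8 | push(tang, +=resists) 2.16 radial -5.30 Fz 3.88
[[[-0.1, 0.36, 0.05], [0, 0, 0], 1], [[-0.3, 0.66, 0.06], [0, 0, 0], 1], [[-0.52, 0.94, 0.07], [0, 0, 0], 1], [[-0.75, 1.21, 0.08], [0, 0, 0], 1], [[-1.0, 1.47, 0.09], [0, 0, 0], 1], [[-1.27, 1.72, 0.1], [0, 0, 0], 1], [[-1.55, 1.94, 0.12], [0, 0, 0], 1], [[-1.84, 2.15, 0.13], [0, 0, 0], 1]]
```

```bash
sed -i 's/C=np.array(.*/C=np.array([540.0,-183.2]);/' crank.py; python3 -c "
from crank import *
arc(.08,8)"
```

```text
t 11.75 r 59.83 ang -124.8 turned 0.765 z 72.2 gap 12.8 | push(tang, +=resists) 2.16 radial -5.30 Fz 3.88
[[[-0.23, 0.42, 0.05], [0, 0, 0], 1], [[-0.51, 0.81, 0.07], [0, 0, 0], 1], [[-0.82, 1.18, 0.08], [0, 0, 0], 1], [[-1.16, 1.52, 0.1], [0, 0, 0], 1], [[-1.52, 1.83, 0.11], [0, 0, 0], 1], [[-1.91, 2.11, 0.13], [0, 0, 0], 1], [[-2.32, 2.36, 0.14], [0, 0, 0], 1], [[-2.75, 2.58, 0.16], [0, 0, 0], 1]]
```

Emit:
move_arm(plan=[[[-0.2,0.3,0],[0,0,0],1],[[-0.4,0.6,0.02],[0,0,0],1],[[-0.65,0.95,0.05],[0,0,0],1],[[-0.92,1.24,0.07],[0,0,0],1],[[-1.16,1.48,0.1],[0,0,0],1],[[-1.16,1.48,0.1],[0,0,0],1]])

```text
time: 12.5
position: [492.3, -219.2, 71.6]
tcp_rot: [0.002, -0.668, 0.744, -0.001]
force: [3.1, 0.8, 7.0]
finger_gap: 13.1
```

```bash
python3 -c "
from crank import *
arc(.05,6)"
```

```text
t 12.50 r 59.77 ang -143.0 turned 1.082 z 71.6 gap 13.1 | push(tang, +=resists) 1.23 radial -3.02 Fz 6.98
[[[-0.21, 0.22, 0.04], [0, 0, 0], 1], [[-0.44, 0.4, 0.05], [0, 0, 0], 1], [[-0.69, 0.58, 0.06], [0, 0, 0], 1], [[-0.94, 0.74, 0.07], [0, 0, 0], 1], [[-1.2, 0.89, 0.08], [0, 0, 0], 1], [[-1.46, 1.03, 0.09], [0, 0, 0], 1]]
```

Emit:
move_arm(plan=[[[-0.2,0.18,0],[0,0,0],1],[[-0.43,0.38,0],[0,0,0],1],[[-0.68,0.56,0],[0,0,0],1],[[-0.93,0.73,0.02],[0,0,0],1]])

```text
time: 13.0
position: [486.2, -209.3, 71.3]
tcp_rot: [0.002, -0.668, 0.744, -0.001]
force: [5.4, 0.7, 1.8]
finger_gap: 12.8
```

```bash
python3 -c "
from crank import *
arc(.05,6)"
```

```text
t 13.00 r 59.80 ang -154.2 turned 1.277 z 71.3 gap 12.8 | push(tang, +=resists) 1.73 radial -5.15 Fz 1.82
[[[-0.25, 0.17, 0.05], [0, 0, 0], 1], [[-0.51, 0.31, 0.06], [0, 0, 0], 1], [[-0.79, 0.44, 0.07], [0, 0, 0], 1], [[-1.06, 0.55, 0.08], [0, 0, 0], 1], [[-1.35, 0.65, 0.09], [0, 0, 0], 1], [[-1.64, 0.73, 0.1], [0, 0, 0], 1]]
```

```bash
sed -i 's/Rr=60/Rr=59.4/' crank.py; python3 -c "
from crank import *
arc(.05,4)"
```

```text
t 13.00 r 59.80 ang -154.2 turned 1.277 z 71.3 gap 12.8 | push(tang, +=resists) 1.73 radial -5.15 Fz 1.82
[[[-0.28, 0.12, 0.05], [0, 0, 0], 1], [[-0.54, 0.26, 0.06], [0, 0, 0], 1], [[-0.81, 0.38, 0.07], [0, 0, 0], 1], [[-1.08, 0.49, 0.08], [0, 0, 0], 1]]
```

Emit:
move_arm(plan=[[[-0.28,0.12,0.01],[0,0,0],1],[[-0.54,0.26,0.02],[0,0,0],1],[[-0.81,0.38,0.03],[0,0,0],1],[[-1.08,0.49,0.04],[0,0,0],1]])

```text
time: 13.5
position: [482.1, -198.2, 70.9]
tcp_rot: [0.002, -0.668, 0.744, -0.001]
force: [3.8, -1.5, 4.2]
finger_gap: 13.0
```

```bash
python3 -c "
from crank import *
arc(.05,4)"
```

```text
t 13.50 r 59.78 ang -165.5 turned 1.475 z 70.9 gap 13.0 | push(tang, +=resists) 2.45 radial -3.32 Fz 4.25
[[[-0.29, 0.06, 0.05], [0, 0, 0], 1], [[-0.58, 0.15, 0.06], [0, 0, 0], 1], [[-0.87, 0.21, 0.07], [0, 0, 0], 1], [[-1.16, 0.27, 0.08], [0, 0, 0], 1]]
```

Emit:
move_arm(plan=[[[-0.29,0.06,0.01],[0,0,0],1],[[-0.58,0.15,0.02],[0,0,0],1],[[-0.87,0.21,0.03],[0,0,0],1],[[-1.16,0.27,0.04],[0,0,0],1]])

```text
time: 14.0
position: [480.3, -186.4, 70.5]
tcp_rot: [0.001, -0.668, 0.744, -0.001]
force: [2.7, -1.9, 4.8]
finger_gap: 12.8
```

```bash
python3 -c "
from crank import *
arc(.05,4)"
```

```text
t 14.00 r 59.83 ang -176.9 turned 1.674 z 70.5 gap 12.8 | push(tang, +=resists) 2.09 radial -2.62 Fz 4.84
[[[-0.3, -0.0, 0.05], [0, 0, 0], 1], [[-0.6, 0.02, 0.06], [0, 0, 0], 1], [[-0.89, 0.03, 0.07], [0, 0, 0], 1], [[-1.19, 0.03, 0.08], [0, 0, 0], 1]]
```

Emit:
move_arm(plan=[[[-0.3,0,0.01],[0,0,0],1],[[-0.6,0.02,0.02],[0,0,0],1],[[-0.89,0.03,0.03],[0,0,0],1],[[-1.19,0.03,0.04],[0,0,0],1]])

```text
time: 14.5
position: [480.7, -174.9, 70.1]
tcp_rot: [0.001, -0.668, 0.744, -0.001]
force: [1.2, -1.5, 5.5]
finger_gap: 12.6
```

```bash
python3 -c "
from crank import *
arc(.05,4)"
```

```text
t 14.50 r 59.88 ang 172.0 turned 1.867 z 70.1 gap 12.6 | push(tang, +=resists) 1.32 radial -1.44 Fz 5.48
[[[-0.29, -0.07, 0.05], [0, 0, 0], 1], [[-0.59, -0.1, 0.06], [0, 0, 0], 1], [[-0.88, -0.14, 0.07], [0, 0, 0], 1], [[-1.17, -0.2, 0.08], [0, 0, 0], 1]]
```

Emit:
move_arm(plan=[[[-0.29,-0.07,0.01],[0,0,0],1],[[-0.59,-0.1,0.02],[0,0,0],1],[[-0.88,-0.14,0.03],[0,0,0],1],[[-1.17,-0.2,0.04],[0,0,0],1]])

```text
time: 15.0
position: [483.2, -163.9, 69.7]
tcp_rot: [0.0, -0.668, 0.744, -0.0]
force: [0.9, -2.5, 6.1]
finger_gap: 13.1
```

```bash
python3 -c "
from crank import *
arc(.05,4)"
```

```text
t 15.00 r 59.95 ang 161.2 turned 2.056 z 69.7 gap 13.1 | push(tang, +=resists) 2.11 radial -1.68 Fz 6.06
[[[-0.28, -0.13, 0.05], [0, 0, 0], 1], [[-0.56, -0.21, 0.06], [0, 0, 0], 1], [[-0.84, -0.31, 0.07], [0, 0, 0], 1], [[-1.11, -0.43, 0.08], [0, 0, 0], 1]]
```

Emit:
move_arm(plan=[[[-0.28,-0.13,0.01],[0,0,0],1],[[-0.56,-0.21,0.02],[0,0,0],1],[[-0.84,-0.31,0.03],[0,0,0],1],[[-1.11,-0.43,0.04],[0,0,0],1]])

```text
time: 15.5
position: [487.7, -153.8, 69.4]
tcp_rot: [-0.001, -0.668, 0.745, 0.0]
force: [-0.1, -2.7, 7.4]
finger_gap: 12.5
```

```bash
python3 -c "
from crank import *
arc(.05,4)"
```

```text
t 15.50 r 60.00 ang 150.7 turned 2.239 z 69.4 gap 12.5 | push(tang, +=resists) 2.43 radial -1.25 Fz 7.39
[[[-0.25, -0.18, 0.05], [0, 0, 0], 1], [[-0.51, -0.31, 0.05], [0, 0, 0], 1], [[-0.77, -0.46, 0.06], [0, 0, 0], 1], [[-1.02, -0.63, 0.07], [0, 0, 0], 1]]
```

Emit:
move_arm(plan=[[[-0.25,-0.18,0],[0,0,0],1],[[-0.51,-0.31,0],[0,0,0],1],[[-0.77,-0.46,0],[0,0,0],1],[[-1.02,-0.63,0.01],[0,0,0],1]])

```text
time: 16.0
position: [493.4, -145.2, 69.1]
tcp_rot: [-0.002, -0.667, 0.745, 0.001]
force: [-0.7, -3.6, 7.7]
finger_gap: 13.0
```

```bash
python3 -c "
from crank import *
arc(.05,4)"
```

```text
t 16.00 r 60.08 ang 140.8 turned 2.412 z 69.1 gap 13.0 | push(tang, +=resists) 3.23 radial -1.69 Fz 7.67
[[[-0.21, -0.22, 0.05], [0, 0, 0], 1], [[-0.44, -0.4, 0.05], [0, 0, 0], 1], [[-0.67, -0.6, 0.06], [0, 0, 0], 1], [[-0.89, -0.8, 0.07], [0, 0, 0], 1]]
```

Emit:
move_arm(plan=[[[-0.21,-0.22,0],[0,0,0],1],[[-0.44,-0.4,0],[0,0,0],1],[[-0.67,-0.6,0],[0,0,0],1]])

```text
time: 16.38
position: [498.0, -140.2, 68.9]
tcp_rot: [-0.004, -0.667, 0.745, 0.002]
force: [-2.7, -3.4, 9.2]
finger_gap: 12.6
```

```bash
python3 -c "
from crank import *
arc(.05,4)"
```

```text
t 16.38 r 60.13 ang 134.3 turned 2.525 z 68.9 gap 12.6 | push(tang, +=resists) 4.28 radial -0.59 Fz 9.17
[[[-0.18, -0.25, 0.04], [0, 0, 0], 1], [[-0.39, -0.46, 0.05], [0, 0, 0], 1], [[-0.6, -0.67, 0.06], [0, 0, 0], 1], [[-0.79, -0.9, 0.07], [0, 0, 0], 1]]
```

Emit:
move_arm(plan=[[[-0.18,-0.25,-0.02],[0,0,0],1],[[-0.39,-0.46,-0.03],[0,0,0],1],[[-0.6,-0.67,-0.03],[0,0,0],1]])

```text
time: 16.75
position: [502.6, -136.0, 68.7]
tcp_rot: [-0.007, -0.666, 0.746, 0.003]
force: [-3.6, -3.4, 8.6]
finger_gap: 12.9
```

```bash
python3 -c "
from crank import *
arc(.05,4)"
```

```text
t 16.75 r 60.19 ang 128.4 turned 2.628 z 68.7 gap 12.9 | push(tang, +=resists) 4.97 radial -0.44 Fz 8.64
[[[-0.15, -0.27, 0.05], [0, 0, 0], 1], [[-0.34, -0.5, 0.05], [0, 0, 0], 1], [[-0.52, -0.73, 0.06], [0, 0, 0], 1], [[-0.69, -0.98, 0.06], [0, 0, 0], 1]]
```

Emit:
move_arm(plan=[[[-0.15,-0.27,-0.02],[0,0,0],1],[[-0.34,-0.5,-0.03],[0,0,0],1],[[-0.52,-0.73,-0.03],[0,0,0],1]])

```text
time: 17.12
position: [507.3, -132.6, 68.5]
tcp_rot: [-0.01, -0.666, 0.746, 0.005]
force: [-4.6, -2.5, 9.8]
finger_gap: 12.9
```

```bash
python3 -c "
from crank import *
arc(.05,4)"
```

```text
t 17.12 r 60.22 ang 122.9 turned 2.725 z 68.5 gap 12.9 | push(tang, +=resists) 5.19 radial 0.41 Fz 9.82
[[[-0.12, -0.29, 0.04], [0, 0, 0], 1], [[-0.29, -0.53, 0.05], [0, 0, 0], 1], [[-0.45, -0.78, 0.05], [0, 0, 0], 1], [[-0.59, -1.04, 0.05], [0, 0, 0], 1]]
```

Emit:
move_arm(plan=[[[-0.12,-0.29,-0.02],[0,0,0],1],[[-0.29,-0.53,-0.03],[0,0,0],1],[[-0.45,-0.78,-0.03],[0,0,0],1]])

```text
time: 17.5
position: [512.1, -129.8, 68.3]
tcp_rot: [-0.013, -0.665, 0.746, 0.007]
force: [-7.0, -2.6, 11.3]
finger_gap: 12.9
```

```bash
python3 -c "
from crank import *
arc(.05,4)"
```

```text
t 17.50 r 60.26 ang 117.6 turned 2.817 z 68.3 gap 12.9 | push(tang, +=resists) 7.38 radial 0.94 Fz 11.29
[[[-0.09, -0.3, 0.04], [0, 0, 0], 1], [[-0.24, -0.56, 0.04], [0, 0, 0], 1], [[-0.37, -0.82, 0.04], [0, 0, 0], 1], [[-0.49, -1.09, 0.04], [0, 0, 0], 1]]
```

Emit:
move_arm(plan=[[[0,0,-0.03],[0,0,0],1],[[0,0,-0.05],[0,0,0],1]])

```text
time: 17.75
position: [511.7, -130.0, 68.5]
tcp_rot: [-0.013, -0.665, 0.746, 0.007]
force: [1.9, -2.5, 1.6]
finger_gap: 12.7
```

```bash
python3 -c "
from crank import *
arc(.05,1)"
```

```text
t 17.75 r 60.28 ang 118.0 turned 2.809 z 68.5 gap 12.7 | push(tang, +=resists) -0.52 radial -3.11 Fz 1.55
[[[-0.09, -0.3, 0.06], [0, 0, 0], 1]]
```

Push readings rose steadily from about 1.9 N (free) at roughly 6 N/rad. That puts contact at about 2.1–2.17 rad, so at 2.81 rad the nut is about 0.65–0.7 rad past it. Letting go.

Emit:
move_arm(plan=[[[0,0,0],[0,0,0],0.6],[[0,0,0],[0,0,0],0.5],[[0,0,-0.3],[0,0,0],0.5],[[0,0,-1],[0,0,0],0.5],[[0,0,-3],[0,0,0],0.5],[[0,0,-6],[0,0,0],0.5],[[0,0,-9],[0,0,0],0.5],[[0,0,-10],[0,0,0],0.5]])

```text
time: 18.75
position: [515.6, -129.4, 170.6]
tcp_rot: [-0.012, -0.665, 0.746, 0.006]
force: [1.4, -0.8, -0.6]
finger_gap: 42.5
```

Run:
```python
from h import *
goal([(512,-130,170)],[-96.3])
snap('wrist','w8'); snap('top','t8'); snap('scene','s8')
crop('t8',240,130,440,250,4,'t8c')
```

```text
t 18.75 pos [ 515.6 -129.4  170.6] F [ 1.38 -0.75 -0.63] gap 42.5 yaw -96.57
[[0.1, 0.35, 0.07], [1.4, -0.59, -0.28]]
```

View pics/w8.png

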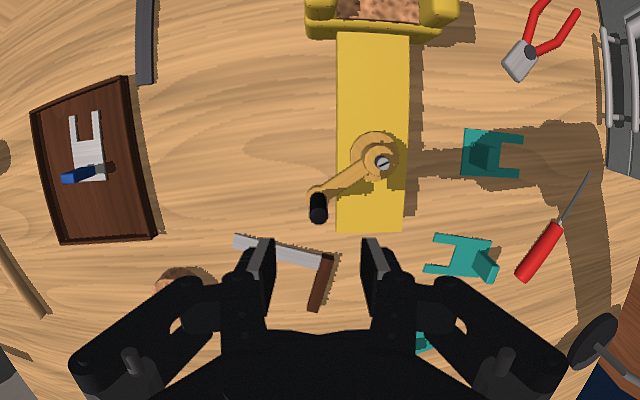

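View pics/t8c.png

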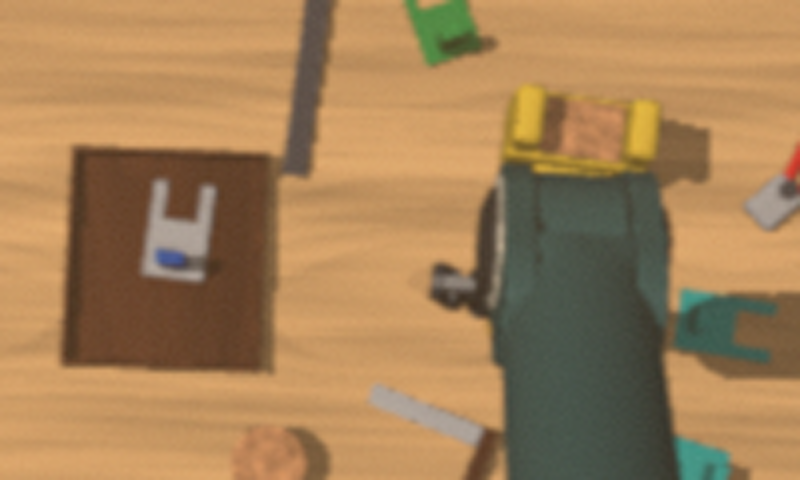

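Nothing is being touched. The gauge is in the tray at (85,160), and the crank handle now stands at (318,208), with the screw at (383,163). I'll check the crank angle from the picture.

Run:
```python
from h import *
w=load('w8')
crop('w8',290,110,430,240,5,'w8c')
h=onz(w,318.5,214,106,True); s=onz(w,382.8,162.5,85,True); d=(h-s)[:2]
print(h,s,np.hypot(*d),np.degrees(np.arctan2(d[1],d[0])), np.radians(-81-np.degrees(np.arctan2(d[1],d[0]))+360))
```

```text
[ 512.78849224 -130.84976964  106.        ] [ 540.21465357 -182.97998091   85.        ] 58.904611469099116 117.74925142830273 2.814356483881661
```

View pics/w8c.png

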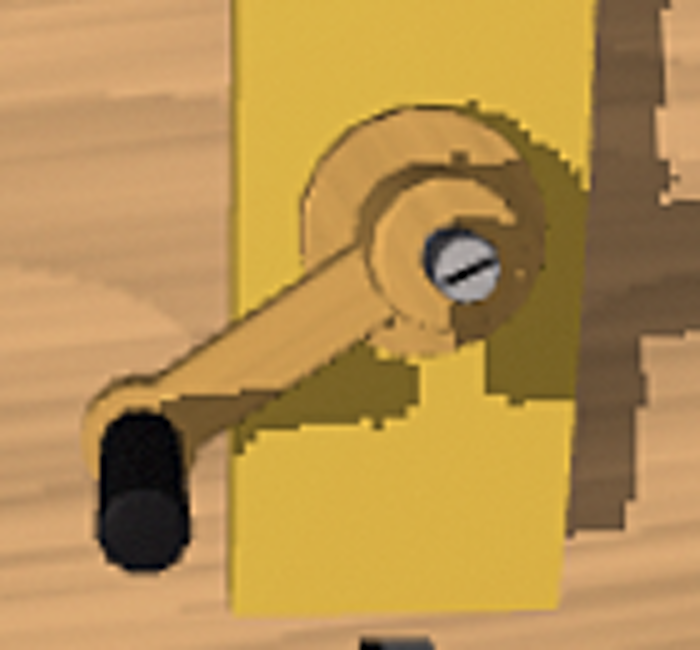

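Run:
```python
from h import *
a=load('wrist0')
s=st(); print(s['time'],np.abs(s['qd']).max())
from bench import job
print(job.close_job())
```

```text
18.9 0.021820413051260795
the job is handed in; nothing more can be done
None
```

The gauge is in the tray and the jam nut is wound down and nipped up. I handed the job in at 18.9 s of the 72 s allowed. No verdict was given.

- **Gauge:** I drew it out level, laid it flat in the tray and released it. The handle came down within about 3 mm of my measured tray middle, and later pictures still show it flat there.
- **Nut:** I wound it down clockwise by the crank, 2.81 rad in all. Push ran at about 1.3–2.4 N while free. It then climbed about 6 N per rad, which puts first contact at about 2.1–2.17 rad and the nip at about 0.65–0.7 rad past it, roughly 50–56 N of clamping.
- **Last check:** After letting go, the picture still gave a crank angle of 2.81 rad, so the nut had not sprung back. The gripper was 100 mm clear, with wrist force at noise level. The bystanders visible in the last pictures looked unmoved, but I did not measure them.
- **One disagreement:** The final push reading before I stopped was 7.4 N, about 1.5 N above that trend. Taken alone it would mean roughly 73 N of clamping, still inside the 30–90 N range. I could not measure the clamping force directly.

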